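# Bring the bench magnifier down over the watch movement

### The arm

A 7-joint arm with a two-finger parallel gripper is mounted at the origin on the work surface. World frame = base frame: x ahead of the robot, y to its left, z up, the work surface at z = 0. Lengths are in mm, angles in rad, forces in N, time in s.
With the tool pointing down it reaches from about 400 to 875 mm from the base axis. Payload 4.4 kg.
Tool frame: the origin (TCP) lies midway between the tips of the shut fingers; the grasp point (between the pads) lies 19 mm behind it (ctrl.pinch_z is the distance from the TCP to the grasp point, in mm); z points along the fingers, y is the line along which they close (so a half turn about z gives the same grasp; the last joint's range is limited). The gripper opens to 85 mm and grips with 20 to 120 N. Pads are 22 mm wide; open, the fingers measure 114 mm over their backs; the gripper's body (76 mm by 85 mm) begins 54 mm behind the grasp point. The pads swing forward as they close: fully open they stand 13 mm farther back than shut.
Start: joints at [-0.066, 0.628, 0.038, 1.517, -0.027, 0.996, -0.02], TCP at [650.014, 0.027, 231.313] pointing down, gripper open.
Joint ranges: [-3.06, 3.06], [-0.37, 2.12], [-1.25, 1.32], [0.18, 2.47], [-1.1, 4.24], [0.23, 1.98], [-2.94, 2.94]. Speed limits (rad/s): [2.57, 2.57, 3.14, 3.14, 3.14, 3.14, 3.14].

### API

Orientations are given as [roll, pitch, yaw] about the fixed x, y, z axes, in that order (R = Rz(yaw) Ry(pitch) Rx(roll)).
In Python, from cell import read_state, cams, order, ctrl gives the robot as it stands.
- The arm moves only by the tool move_arm, never from a script. Its argument "targets" is text: rows parted by semicolons, each of 7 numbers parted by spaces: the gripper's target within -1 to 1 (fully open at 1, half-way at 0, shut at -1), then the shift along the tool's x, y, z in cm, then the turn, a rotation vector about the tool's x, y, z in degrees. A call has 1 to 5 rows; each row shifts and turns the commanded pose from where the row before left it, along the tool's axes as they then stand; what a row does not reach is not made up. A row lasts 1/12 s, in which the tool goes at most 41.7 mm and 7.16 degrees, less where a joint would pass 70% of its speed; a pose out of reach is approached as far as the arm can. A call with a gripper value outside its range is refused whole. The fingers move at their own pace and stop on an object; the grip force is fixed at half the most. Time passes only in rows, so rows that do not move let the fingers close. It gives the time, the measured TCP pose, the force, the opening and the grip force at its end, in the units of the state.
- read_state(): the state, without advancing time (a new reading comes with each control period).
- cams.get_image(name): name is "scene" or "side" or "wrist"; returns a dict with "color" (420x560x3 uint8, red, green, blue), "fovy" (degrees; the focal length in pixels is half the picture's height over the tangent of half this angle, whatever the lens; pixels are square), "cx", "cy" (the principal point, pixels), "k1" (the pictures are not rectified: a ray, as slopes to the right and down, at radius r is drawn at 1 + k1 r^2 times it, then the intrinsics apply), "rvec" (rotation vector, rad) and "tvec" (3), from world to camera coordinates, as OpenCV has them. Camera axes: x right, y down, z forward; pixel columns grow to the right and rows downward; lengths in mm; the calibration is good to about 2 mm. A picture is of the moment at which its call begins. There is no depth.
- order.finish_job(): hands the job in; it is judged then, once.
The state is a dict: "clock": time; "qpos": joint angles; "qd": joint speeds; "tau": joint torques, N m; "eef_pos": TCP position; "tool_rot": TCP orientation; "force": force on the tool from outside, world axes, zero at the start; "torque": the same for the moment, N m; "width": finger opening in mm; "gripper_force": force on a finger pad.
Only numpy, scipy, OpenCV 4.12 (cv2) and the standard library are available. Lean on these libraries where they do the work, as an engineer would, in place of code of your own. Each camera call takes 0.05 s, during which the arm holds its last target. There are 200 camera calls.

### The job

The magnifier lamp on the watchmaker's bench is locked in its raised position by a ratchet. With the fingertips, press the pawl's thumb pad down until the pawl snaps free and stays free, then push the lens arm down by its grip tab, past all the ratchet teeth, until it rests on its stop level over the watch movement; leave the pawl free and let go of everything. Ease the arm down without slamming it, never raise it, keep off the lens glass, and do not disturb the movement holder, the pot, the clear cover or the screwdriver.

Things in the scene. Friction and masses are not known exactly. Their poses are not given: they have to be found in the camera images.
- stand: Foot of the magnifier lamp, screwed to the bench: grey base 185 x 120 x 18 mm and two upright aluminium cheek plates (29 mm over both) carrying the arm's hinge and the pawl. Origin: on the bench below the hinge. Its x axis is level and points from the hinge along the arm to the lens; the pawl's tail points to -x; y is along the hinge axis, z up.
- hinge (a point): Centre of the arm's hinge, 120 mm above the bench, between the cheek plates. Axes as the stand's.
- lens_arm (a joint): Elevation of the lens arm, rad: 0 = level, on its rigid stop; 0.45 to 0.75 at the start; limit 0.9. About 0.4 kg, but its stiff hinge carries the weight: with the pawl free it stays where it is left and takes 1 to 4 N at the tab to push down. With the pawl engaged it goes down at most one tooth (0.15 rad), then is blocked however hard it is pushed; upward it clicks freely.
- grip_tab (a point): Middle of the upper face of the white ribbed grip tab (50 x 30 x 8 mm) at the arm's outer end, beyond the lens: 312 mm from the hinge along the arm, 4 mm above its centre line; it moves with the arm. x points outward along the arm, z out of the upper face. The lens ring's top stands 2 mm higher.
- lens_centre (a point): Centre of the white lens ring (112 mm outer, 92 mm inner diameter, 18 mm thick), 232 mm from the hinge on the arm; a white bar 24 mm wide joins it to the toothed steel quadrant (radius 49 mm) at the hinge. Axes as the grip tab's.
- glass: Clear lens, 92 mm across, set in the lens ring with its face up to 7 mm below the ring's upper edge. Not to be touched. Origin on the lens axis at its lower face, 232 mm from the hinge.
- pawl (a joint): Angle of the ratchet pawl, rad: -0.02 to 0.12 while its hook lies in the teeth (tail up), 0.50 (its limit) when free (hook clear, tail down). An over-centre spring flips it at about 0.26 and holds it on either side; pressing it over takes about 3 N at the thumb pad (up to 15 N if the arm has been forced against it). It then stays free by itself.
- thumb_pad (a point): Middle of the upper face of the pawl's thumb pad: dark ribbed steel plate 26 x 26 x 7 mm at the end of its tail, on the side of the stand away from the lens, about 128 mm from the hinge and 120 mm above the bench while engaged. Axes as the stand's, tipping with the pawl. It goes down almost straight: about 33 mm from engaged to free, flipping over after 12 to 17 mm.
- pawl_pivot (a point): Pivot of the pawl, 61 mm behind the hinge and 104 mm above the bench. The pad's centre lies 66 mm further back and 18 mm higher.
- holder: Black movement holder, 60 mm across and 27 mm high, with a round brass watch movement in it; it stands loose on the bench where the lens comes down. Origin: centre of its underside.
- pot: White round pot with a screwed lid, 52 mm across, 34 mm high, loose on the bench beside the arm. Origin: centre of its underside.
- cover: Clear dust cover, an upturned box 100 x 75 x 45 mm, with a watch dial under it, loose on the bench. Origin: centre of its underside.
- driver: Small metal screwdriver 130 mm long, lying loose on the bench beside the arm. Origin: under its middle.

How it is judged (in metres and radians):
On the way, in this order (a step that is already met when the one before it is completed fails the run):
1. the pawl is pressed free while the arm is still raised (value of joint pawl above 0.42 rad and value of joint lens_arm above 0.33 rad), for 0.2 s.
2. the lens arm is down on its stop (value of joint lens_arm below 0.03 rad), for 0.2 s.
At the end, for the whole second after the job is handed in: The lens arm lies on its stop (joint below 0.03 rad) at rest, the pawl is free (joint above 0.42 rad), and the holder, pot, cover and screwdriver are within 15 mm of where they stood (value of joint lens_arm below 0.03 rad and value of joint pawl above 0.42 rad and velocity of joint lens_arm between -0.05 and 0.05 rad/s and distance of each of holder, pot, cover, driver from where it was at the start of the episode below 0.015 m); the robot touches nothing.
It fails at once if the lens arm is raised: above 0.83 rad, or its tab over 70 mm from the start with the pawl in the teeth (value of joint lens_arm above 0.83 rad or (value of joint pawl below 0.2 rad and distance of grip_tab from where it was at the start of the episode above 0.07 m)).
It fails at once if the lens arm is slammed down (faster than 1.5 rad/s) (velocity of joint lens_arm below -1.5 rad/s).
It fails at once if the lens glass is touched (contact force between glass and anything else above 0.5 N).
It fails at once if the holder, pot, cover or screwdriver is disturbed (moved more than 15 mm) (distance of any of holder, pot, cover, driver from where it was at the start of the episode above 0.015 m).
It also fails if it takes over 48 s, if anything falls off the work surface, if the arm or the gripper's body presses on something with over 40 N, if the wrist force passes 120 N, or if a joint passes its speed limit or range.

## Working session

There is one attempt and no reset: what is moved stays moved. The work goes in short steps, Python scripts to look and compute and a tool call to move; the robot and the scene stay as the last step left them, time stands still between calls to the robot, and variables do not carry over. Pictures are saved under pics/ and viewed, at most 10 in all, crops included, and the job is handed in when it is done.

Besides the shell and the picture viewer there is one more tool, called after ">>>" by a JSON object that holds its "op" and its "data", one argument or row to a line. move_arm: Moves the arm, as the interface text tells. Its arguments: {"type":"object","properties":{"targets":{"type":"string"}},"required":["targets"]}

```bash
mkdir -p pics
cat > h.py <<'E'
import numpy as np, cv2
from cell import read_state, cams, order, ctrl
def cam(n):
    d=cams.get_image(n); im=d['color']; h,w=im.shape[:2]
    f=h/2/np.tan(np.radians(d['fovy'])/2)
    K=np.array([[f,0,d['cx']],[0,f,d['cy']],[0,0,1]]); D=np.array([d['k1'],0,0,0,0.])
    R=cv2.Rodrigues(np.array(d['rvec'],float))[0]; t=np.array(d['tvec'],float).ravel()
    return dict(im=im[:,:,::-1].copy(),K=K,D=D,R=R,t=t)
def ray(c,uv):
    p=cv2.undistortPoints(np.array([[uv]],float),c['K'],c['D'])[0,0]
    return -c['R'].T@c['t'], c['R'].T@np.array([*p,1])
def onz(c,uv,z):
    o,d=ray(c,uv); return o+d*(z-o[2])/d[2]
def tri(obs):
    A=0;b=0
    for c,uv in obs:
        o,d=ray(c,uv); d/=np.linalg.norm(d); P=np.eye(3)-np.outer(d,d); A=A+P; b=b+P@o
    x=np.linalg.solve(A,b); return x,[np.linalg.norm(np.cross(x-ray(c,u)[0],ray(c,u)[1]/np.linalg.norm(ray(c,u)[1]))) for c,u in obs]
def proj(c,P):
    return cv2.projectPoints(np.array(P,float).reshape(-1,3),cv2.Rodrigues(c['R'])[0],c['t'],c['K'],c['D'])[0][:,0]
E
python3 - <<'E'
from h import *
import pickle
C={n:cam(n) for n in('scene','side')}
pickle.dump(C,open('c.pkl','wb'))
for n in C:
    cv2.imwrite(f'pics/{n}0.png',cv2.resize(C[n]['im'],(800,600),interpolation=cv2.INTER_CUBIC)); print(n,-C[n]['R'].T@C[n]['t'])
print(read_state())
E
```

```text
scene [1195.33638147  -45.96753865  762.40850709]
side [309.39491095 669.19466114 501.65683165]
{'clock': 0.1, 'qpos': array([-0.06581258,  0.62921389,  0.03847632,  1.51825736, -0.02701271,
        0.99631827, -0.01998458]), 'qd': array([-4.44034781e-04, -2.21084017e-03,  2.30332576e-05, -1.97585515e-03,
       -1.42309865e-03, -7.10621878e-04,  1.53692501e-03]), 'tau': array([ 3.65140630e-03, -5.64529252e+01,  1.23032581e+00, -1.93971133e+01,
        1.11524854e-02,  5.46943455e-03, -1.37002465e-05]), 'eef_pos': array([6.49443668e+02, 2.43830163e-02, 2.30510793e+02]), 'tool_rot': array([-3.13991470e+00,  2.25189730e-05,  1.57079214e+00]), 'force': array([-0.22954635, -0.66537477,  0.24759001]), 'torque': array([-0.00659204, -0.00750216,  0.00904644]), 'gripper_force': 0.0, 'width': 85.49762025523651}
```

View pics/scene0.png

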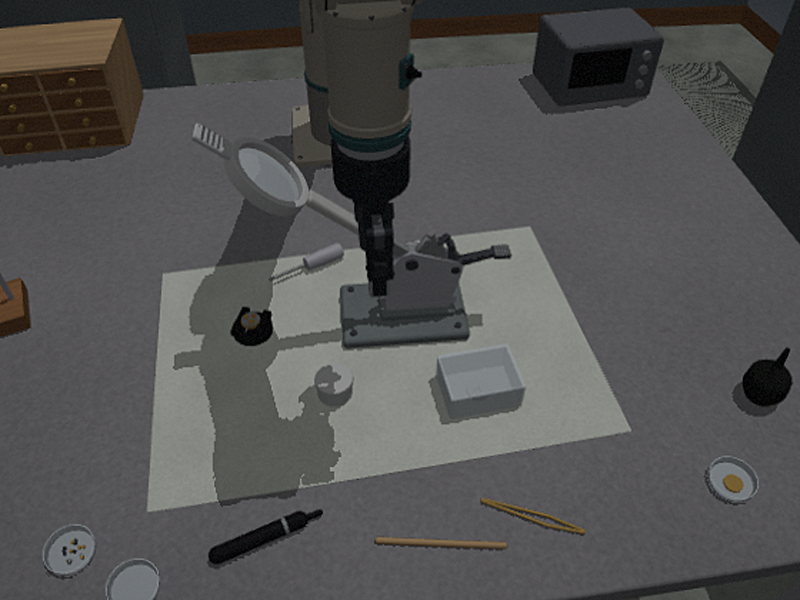

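View pics/side0.png

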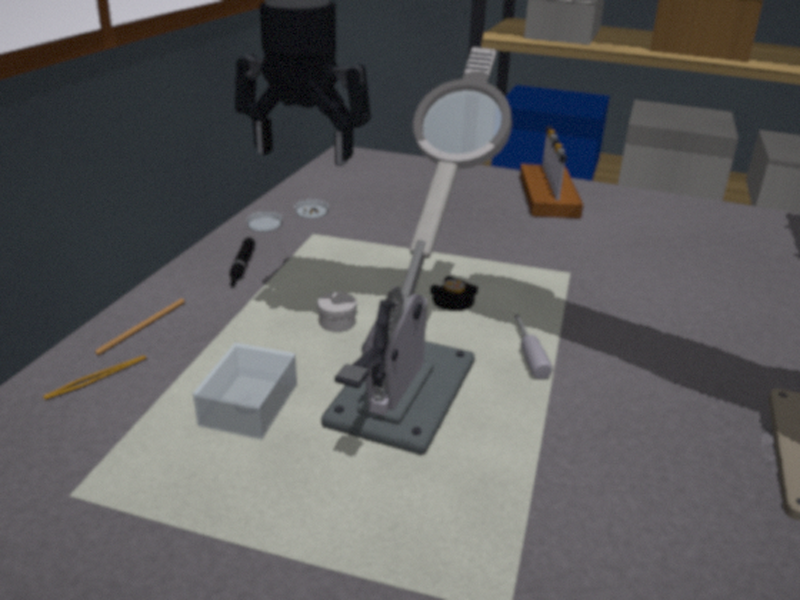

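The scene view shows the lens arm rising to the left (−y), with its tab at (210,138) and lens ring centre at (266,175). The thumb pad is at (502,251), and the stand is right of centre. In the side view the pad is at (351,374), the tab at (481,62) and the lens at (462,122).

Run:
```python
from h import *
import pickle
C=pickle.load(open('c.pkl','rb')); S,T=C['scene'],C['side']
k=.7
for n,a,b in [('pad',(503,250),(351,373)),('tab',(210,139),(481,64)),('lens',(266,176),(462,122))]:
    x,r=tri([(S,np.array(a)*k),(T,np.array(b)*k)]); print(n,x.round(1),np.round(r,1))
for n,uv in [('holder',(252,328)),('potlid',(334,378)),('drvA',(272,281)),('drvB',(340,252))]: print(n,onz(S,np.array(uv)*k,15).round())
print('base', [onz(S,np.array(u)*k,18).round() for u in [(342,338),(468,331),(342,288)]],[onz(T,np.array(u)*k,18).round() for u in [(326,415),(421,443),(474,350)]])
for n,sl,uv in (('S',S,(500,250)),('T',T,(351,373))):
    x,y=(int(v*k) for v in uv)
    cv2.imwrite(f'pics/pad{n}.png',0*sl['im']+sl['im']) if 0 else None
a=S['im'][150:220,240:375]; b=T['im'][195:320,215:350]; g=T['im'][20:125,270:375]
up=lambda i,w,h:cv2.resize(i,(w,h),interpolation=cv2.INTER_CUBIC)
m=np.zeros((600,800,3),np.uint8); m[:280,:540]=up(a,540,280); m[280:600,:346]=up(b,346,320); m[280:600,400:720]=up(g,320,320)
cv2.imwrite('pics/crop.png',m)
```

```text
pad [513.4 191.1 121.5] [0.5 0.5]
tab [ 499.9 -174.5  325.6] [0. 0.]
lens [ 503.9 -117.1  270.2] [0.1 0.1]
holder [ 519. -172.   15.]
potlid [625. -59.  15.]
drvA [ 424. -143.   15.]
drvB [371. -33.  15.]
base [array([557., -43.,  18.]), array([567., 139.,  18.]), array([457., -35.,  18.])] [array([564., 139.,  18.]), array([457., 144.,  18.]), array([449., -38.,  18.])]
```

View pics/crop.png

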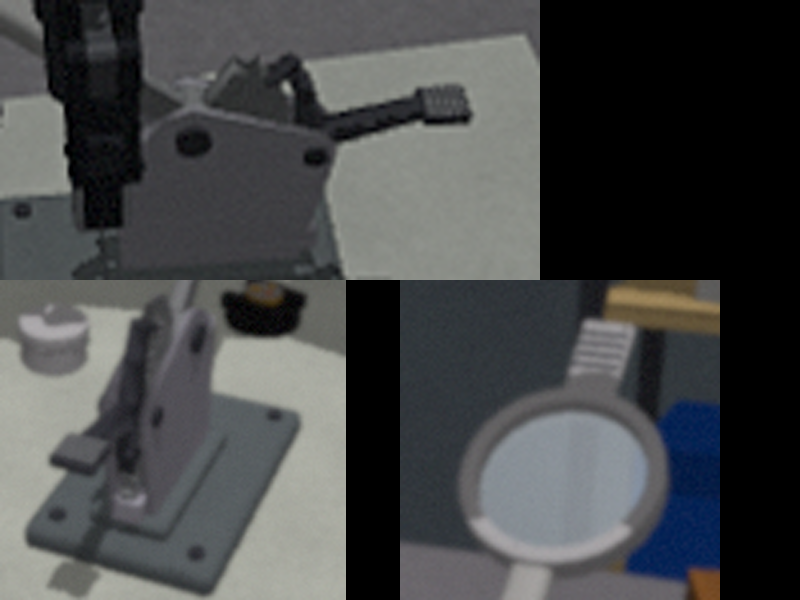

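>>> {"op": "move_arm", "data": {
  "targets": "-1 2.7 -2 0 0 0 0;-1 2.7 -2 0 0 0 0;-1 2.7 -2 0 0 0 0;-1 2.7 -2 0 0 0 0;-1 2.7 -2 0 0 0 0"
}}

```text
clock: 0.52
eef_pos: [548.6, 136.0, 230.9]
tool_rot: [-3.141, 0.0, 1.57]
force: [1.2, 0.0, 0.5]
width: 25.7
gripper_force: 0.0
```

>>> {"op": "move_arm", "data": {
  "targets": "-1 2.8 -1.8 0 0 0 0;-1 2.8 -1.9 0 0 0 0;-1 0 0 2.5 0 0 0;-1 0 0 2.5 0 0 0;-1 0 0 0 0 0 0"
}}

```text
clock: 0.93
eef_pos: [509.5, 190.6, 177.5]
tool_rot: [-3.134, 0.003, 1.573]
force: [-0.4, -0.6, 0.4]
width: -0.2
gripper_force: 0.0
```

Run:
```python
from h import *
C={n:cam(n) for n in('scene','side')}
up=lambda i,w,h:cv2.resize(i,(w,h),interpolation=cv2.INTER_CUBIC)
m=np.hstack([up(C['scene']['im'][120:240,270:400],400,370),up(C['side']['im'][180:300,200:330],400,370)])
cv2.imwrite('pics/p1.png',m)
s=read_state();print(s['eef_pos'],s['tool_rot'],s['force'],s['width'])
print(proj(C['scene'],s['eef_pos']),proj(C['side'],s['eef_pos']))
```

```text
[512.53263763 190.52134427 180.88742648] [-3.13956279e+00  1.08888471e-03  1.57034601e+00] [ 1.04905161 -0.73659713  1.0613317 ] 0.21249772816044474
[[354.91309941 151.47571295]] [[245.89953037 221.93799508]]
```

View pics/p1.png

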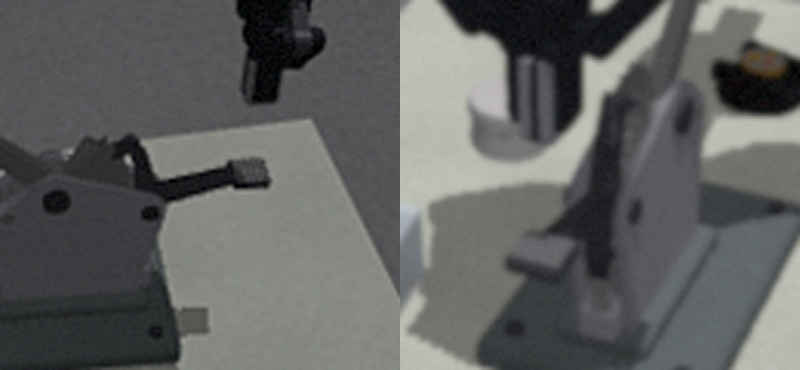

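The closed tips are above the pad, which sits at (248,172) in the left crop and (545,253) in the right. Next I press it down.

>>> {"op": "move_arm", "data": {
  "targets": "-1 0 0 2.5 0 0 0;-1 0 0 2 0 0 0;-1 0 0 0.8 0 0 0;-1 0 0 0.6 0 0 0;-1 0 0 0.5 0 0 0"
}}

```text
clock: 1.45
eef_pos: [513.8, 191.5, 118.1]
tool_rot: [3.14, -0.001, 1.57]
force: [-2.3, 1.6, 3.0]
width: 0.4
gripper_force: 1.9
```

>>> {"op": "move_arm", "data": {
  "targets": "-1 0 0 0.6 0 0 0;-1 0 0 0.5 0 0 0;-1 0 0 0.5 0 0 0;-1 0 0 0.4 0 0 0;-1 0 0 0 0 0 0"
}}

```text
clock: 1.87
eef_pos: [512.6, 190.2, 96.5]
tool_rot: [-3.14, 0.001, 1.57]
force: [0.0, -0.5, 0.6]
width: 0.0
gripper_force: 0.0
```

Run:
```python
from h import *
C={n:cam(n) for n in('scene','side')}
up=lambda i,w,h:cv2.resize(i,(w,h),interpolation=cv2.INTER_CUBIC)
m=np.hstack([up(C['scene']['im'][120:240,270:400],400,370),up(C['side']['im'][180:300,200:330],400,370)])
cv2.imwrite('pics/p2.png',m)
s=read_state();print(s['eef_pos'],s['tool_rot'],s['force'],s['width'])
```

```text
[512.97157754 190.55124028  97.10830089] [-3.14119583e+00  5.83178006e-04  1.57037209e+00] [0.54218667 0.20116262 1.59452667] 0.2326015657555604
```

View pics/p2.png

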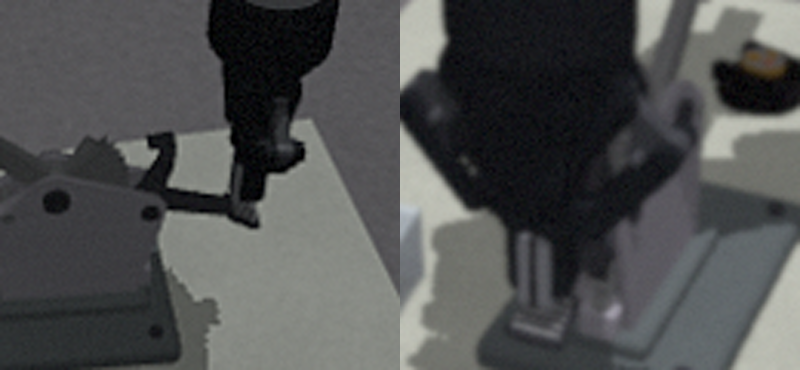

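The pad is down (right crop, (540,325)), the hook has swung clear at (160,145) and the force has dropped to about 0, so the pawl is free. Next I lift off and go over to the tab.

>>> {"op": "move_arm", "data": {
  "targets": "-1 0 0 -3.6 0 0 0;-1 0 0 -3.6 0 0 0;-1 0 0 -3.6 0 0 0;-1 0 0 -3.6 0 0 0;-1 0 0 -3.6 0 0 0"
}}

```text
clock: 2.38
eef_pos: [512.8, 190.6, 279.5]
tool_rot: [3.141, 0.0, 1.57]
force: [1.6, 1.5, -0.8]
width: 0.0
gripper_force: 0.0
```

>>> {"op": "move_arm", "data": {
  "targets": "-1 0 0 -3.6 0 0 0;-1 0 0 -3.6 0 0 0;-1 0 0 -3.6 0 0 0;-1 -1 0 -0.5 0 0 0;-1 -3.2 -0.1 0 0 0 0"
}}

```text
clock: 2.8
eef_pos: [513.0, 154.2, 393.3]
tool_rot: [3.135, -0.006, 1.579]
force: [1.4, 0.2, -0.5]
width: -0.1
gripper_force: 0.0
```

>>> {"op": "move_arm", "data": {
  "targets": "-1 -3.5 -0.1 0 0 0 0;-1 -3.5 -0.1 0 0 0 0;-1 -3.5 -0.1 0 0 0 0;-1 -3.5 -0.1 0 0 0 0;-1 -3.5 -0.1 0 0 0 0"
}}

```text
clock: 3.22
eef_pos: [506.3, -28.0, 390.3]
tool_rot: [3.142, 0.0, 1.571]
force: [0.6, -0.7, -0.9]
width: -0.5
gripper_force: 0.0
```

>>> {"op": "move_arm", "data": {
  "targets": "-1 -3.5 -0.2 0 0 0 0;-1 -3.5 -0.2 0 0 0 0;-1 -3.5 -0.2 0 0 0 0;-1 -2.5 -0.2 0 0 0 0;-1 0 0 0 0 0 0"
}}

```text
clock: 3.63
eef_pos: [497.0, -163.4, 390.2]
tool_rot: [-3.141, 0.004, 1.561]
force: [-0.2, -0.8, 0.8]
width: -0.1
gripper_force: 0.0
```

Run:
```python
from h import *
import pickle
C={n:cam(n) for n in('scene','side')}
pickle.dump(C,open('c2.pkl','wb'))
up=lambda i,w,h:cv2.resize(i,(w,h),interpolation=cv2.INTER_CUBIC)
m=np.hstack([up(C['scene']['im'][40:200,100:260],400,400),up(C['side']['im'][0:160,260:420],400,400)])
m=np.vstack([m,np.hstack([up(C['scene']['im'][140:210,260:400],400,200),up(C['side']['im'][210:280,220:360],400,200)])])
cv2.imwrite('pics/p3.png',m)
s=read_state();print(s['eef_pos'],s['tool_rot'],s['force'],s['width'])
```

```text
[ 498.36719289 -157.09791247  390.05363387] [-3.14113322e+00 -1.99040515e-04  1.56772067e+00] [-0.33704097 -0.11460052 -0.36888892] 0.3574944606142884
```

View pics/p3.png

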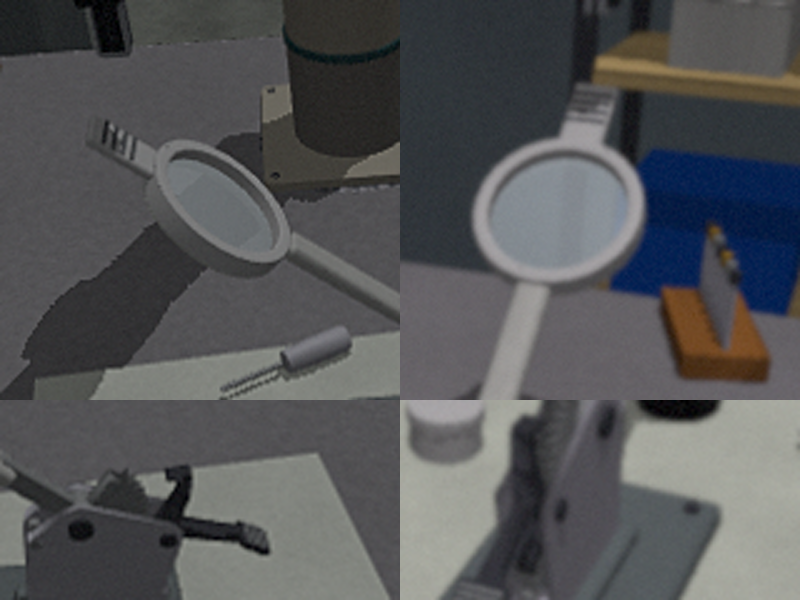

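The pawl stays free (lower left, tail down, hook clear at (178,480)). The tab at (120,138) in the left crop is directly below the tip at (110,45). Next I descend to it.

>>> {"op": "move_arm", "data": {
  "targets": "-1 -1.3 0 2 0 0 0;-1 0 0 2 0 0 0;-1 0 0 1 0 0 0;-1 0 0 0.5 0 0 0;-1 -0.3 0 0.5 0 0 0"
}}

```text
clock: 4.15
eef_pos: [499.2, -169.8, 330.1]
tool_rot: [-3.141, -0.002, 1.574]
force: [-1.2, 2.0, 1.5]
width: 0.1
gripper_force: 1.0
```

>>> {"op": "move_arm", "data": {
  "targets": "-1 -0.8 0 1.1 0 0 0;-1 -0.9 0 1.3 0 0 0;-1 -0.9 0 1.3 0 0 0;-1 -0.8 0 1.4 0 0 0;-1 0 0 0 0 0 0"
}}

```text
clock: 4.57
eef_pos: [497.6, -207.7, 277.1]
tool_rot: [-3.138, 0.0, 1.569]
force: [-0.5, -1.5, 0.6]
width: 0.0
gripper_force: 0.0
```

Run:
```python
from h import *
C={n:cam(n) for n in('scene','side')}
up=lambda i,w,h:cv2.resize(i,(w,h),interpolation=cv2.INTER_CUBIC)
m=np.hstack([up(C['scene']['im'][60:220,90:250],400,400),up(C['side']['im'][0:160,260:420],400,400)])
cv2.imwrite('pics/p4.png',m)
s=read_state();print(s['eef_pos'],s['tool_rot'],s['force'],s['width'])
```

```text
[ 499.17878128 -206.46433069  279.3100257 ] [3.14148520e+00 2.57971296e-04 1.57007749e+00] [0.71575681 0.64049953 0.05917376] 0.22756187362205166
```

View pics/p4.png

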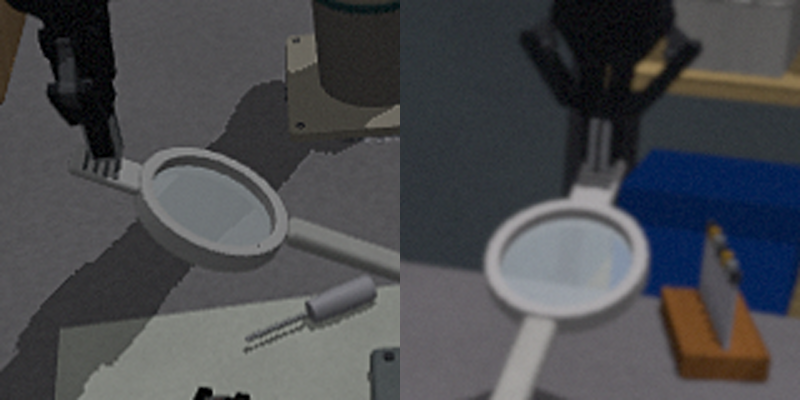

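The tips sit in the middle of the tab ((98,160) left, (597,180) right) and the arm is coming down to about 0.5 rad. I keep following the arc.

>>> {"op": "move_arm", "data": {
  "targets": "-1 -0.7 0 1.5 0 0 0;-1 -0.7 0 1.5 0 0 0;-1 -0.6 0 1.5 0 0 0;-1 -0.5 0 1.5 0 0 0;-1 -0.4 0 1.5 0 0 0"
}}

```text
clock: 5.08
eef_pos: [500.8, -235.9, 205.4]
tool_rot: [3.137, 0.002, 1.571]
force: [0.0, -0.6, 2.1]
width: -0.0
gripper_force: 0.8
```

>>> {"op": "move_arm", "data": {
  "targets": "-1 -0.4 0 1.5 0 0 0;-1 -0.3 0 1.5 0 0 0;-1 -0.2 0 1.5 0 0 0;-1 -0.1 0 1.5 0 0 0;-1 0 0 0 0 0 0"
}}

```text
clock: 5.5
eef_pos: [498.7, -244.6, 143.1]
tool_rot: [-3.14, -0.001, 1.571]
force: [0.0, -0.1, 0.8]
width: -0.1
gripper_force: 0.0
```

>>> {"op": "move_arm", "data": {
  "targets": "-1 0 0 0.8 0 0 0;-1 0 0 0.5 0 0 0;-1 0 0 0.4 0 0 0;-1 0 0 0.3 0 0 0;-1 0 0 0 0 0 0"
}}

```text
clock: 5.92
eef_pos: [499.2, -244.7, 124.2]
tool_rot: [3.141, -0.0, 1.571]
force: [0.5, -0.7, 0.2]
width: 0.2
gripper_force: 0.0
```

>>> {"op": "move_arm", "data": {
  "targets": "-1 0 0 0.2 0 0 0;-1 0 0 0.2 0 0 0;-1 0 0 0.2 0 0 0;-1 0 0 0 0 0 0;-1 0 0 0 0 0 0"
}}

```text
clock: 6.33
eef_pos: [499.4, -244.8, 123.5]
tool_rot: [3.139, -0.001, 1.571]
force: [-9.0, 5.6, 41.1]
width: 0.3
gripper_force: 20.7
```

The force rose to 41 N at z = 123.5, so the arm is on its stop. Next I back off.

>>> {"op": "move_arm", "data": {
  "targets": "-1 0 0 -0.6 0 0 0;-1 0 0 -2 0 0 0;-1 0 0 -3.5 0 0 0;-1 0 0 -3.5 0 0 0;-1 -2 0 -3 0 0 0"
}}

```text
clock: 6.75
eef_pos: [499.6, -260.4, 246.2]
tool_rot: [-3.142, -0.004, 1.576]
force: [1.3, 0.2, -0.6]
width: -0.0
gripper_force: 0.0
```

>>> {"op": "move_arm", "data": {
  "targets": "-1 0 0 -3 0 0 0;-1 0 0 0 0 0 0;-1 0 0 0 0 0 0;-1 0 0 0 0 0 0;-1 0 0 0 0 0 0"
}}

```text
clock: 7.17
eef_pos: [498.1, -264.0, 272.9]
tool_rot: [-3.139, -0.002, 1.571]
force: [-0.2, 0.4, 1.0]
width: 0.1
gripper_force: 0.0
```

Run:
```python
from h import *
C={n:cam(n) for n in('scene','side')}
up=lambda i,w,h:cv2.resize(i,(w,h),interpolation=cv2.INTER_CUBIC)
m=np.hstack([up(C['scene']['im'][120:300,90:370],400,257),up(C['side']['im'][100:320,200:420],400,400)[:257]])
m=np.hstack([up(C['scene']['im'][130:300,90:370],400,243),up(C['side']['im'][100:300,190:420],400,243)])
cv2.imwrite('pics/p5.png',m)
s=read_state();print(s['eef_pos'],s['force'])
```

```text
[ 498.30589741 -264.18766028  272.88468967] [-1.17250965  0.03259624  0.57214252]
```

View pics/p5.png

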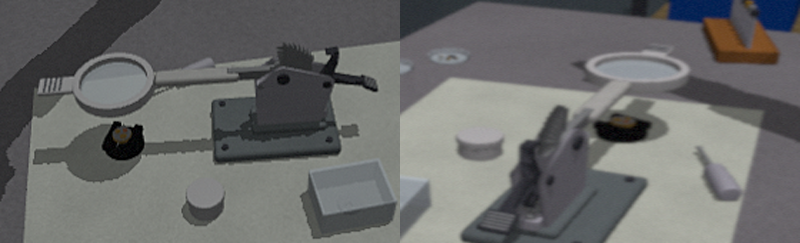

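The arm lies level over the holder (left crop, lens at (113,82)) and the pawl tail is down at (370,83). The loose items look undisturbed and the gripper is clear, so I hand the job in.

```bash
python3 -c "
from cell import order
print(order.finish_job())"
```

```text
the job is handed in; nothing more can be done
None
```

I handed the job in at about 7 s: the pawl is free, the lens arm is down on its stop over the movement, the gripper is clear, and the loose items look undisturbed in the last pictures; the hand-in returned no verdict.

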